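# Comb glass pen blanks into the grooves of a racking tray

### The job

The glass blanks have been tipped anyhow into the grooved wooden tray. Take the rake from its rest and comb them gently until all five lie down in the grooves, one to a groove, then stand the rake back on its rest. Never touch the glass with the gripper, and leave the other things on the bench where they are.

Things in the scene. Friction and masses are not known exactly. Their poses are not given: they have to be found in the camera images.
- tray: Fixed wooden racking tray, 174 mm along x, 212 mm along y, 30 mm high; origin centre of its underside, z up. Its straight grooves run along its x. A flat rim 30 mm above the origin runs all round: 12 mm wide at the two groove ends (x 75 to 87 mm either side), 10 mm wide along the two long sides. It may stand left or right of the rest, turned up to 0.25 rad.
- tray_groove (a point): Middle of the floor of the tray's middle groove, 8 mm above the tray's origin. 13 grooves at 15 mm pitch along the tray's y (this one at y = 0), each 12 mm wide and 150 mm long (x -75 to 75). The ridges between them have rounded crests 8 mm above this floor; the rim is 22 mm above it. The grooved space reaches y -96 to 96 mm.
- rest: Fixed wooden rake rest: base board 190 mm along x, 100 mm along y; two bearer bars along its y at x = -81 and +81 mm, 14 mm wide, flat top 26 mm above the origin, with a lip 6 mm high at each end (88 mm of bar clear between lips). Origin centre of its underside, z up; turned up to 0.25 rad. The rake stands with its runners on the bars, head along the rest's x (either way round).
- rake: Wooden bench rake, about 0.16 kg, loose on its rest. Origin midway between its two runners, in the plane of their undersides; x along the head, z up along the handle. Head bar 184 mm along x, 16 mm wide, 10 to 28 mm above the origin. Under each head end a white runner, 22 mm along x, 44 mm along y, centred at x = -81 and +81 mm, made to ride on the tray's two end rims.
- rake_grip (a point): Point in the upright wooden handle, 88 mm above the rake's origin. Handle 32 mm along the rake's x, 22 mm along its y, from 28 to 113 mm above the rake's origin; best gripped from above across its 22 mm.
- rake_tines (a point): Tip of the middle tine, 10.5 mm below the rake's origin. Seven steel tines 4 mm thick, 20 mm apart along x. With runners on the end rims and head along the grooves, tips pass 3.5 mm above the ridge crests and 1.5 mm above blanks already down. Drawn across the grooves (tray's y), lightly (a few N), they turn loose blanks parallel and roll each into the next free groove.
- rod1: One of five equal opal-glass pen blanks: plain rod 10 mm thick, 130 mm long along its x, round ends, 25 g; origin at its centre. Down in a groove its origin is 13 mm above the tray's origin (tray z); lying across the ridges 21 mm, on another blank about 31 mm. At the start a strip about 20 mm wide along the tray's -y long side is free of blanks.
- rod2: One of five equal opal-glass pen blanks: plain rod 10 mm thick, 130 mm long along its x, round ends, 25 g; origin at its centre. Down in a groove its origin is 13 mm above the tray's origin (tray z); lying across the ridges 21 mm, on another blank about 31 mm. At the start a strip about 20 mm wide along the tray's -y long side is free of blanks.
- rod3: One of five equal opal-glass pen blanks: plain rod 10 mm thick, 130 mm long along its x, round ends, 25 g; origin at its centre. Down in a groove its origin is 13 mm above the tray's origin (tray z); lying across the ridges 21 mm, on another blank about 31 mm. At the start a strip about 20 mm wide along the tray's -y long side is free of blanks.
- rod4: One of five equal opal-glass pen blanks: plain rod 10 mm thick, 130 mm long along its x, round ends, 25 g; origin at its centre. Down in a groove its origin is 13 mm above the tray's origin (tray z); lying across the ridges 21 mm, on another blank about 31 mm. At the start a strip about 20 mm wide along the tray's -y long side is free of blanks.
- rod5: One of five equal opal-glass pen blanks: plain rod 10 mm thick, 130 mm long along its x, round ends, 25 g; origin at its centre. Down in a groove its origin is 13 mm above the tray's origin (tray z); lying across the ridges 21 mm, on another blank about 31 mm. At the start a strip about 20 mm wide along the tray's -y long side is free of blanks.
- tape: Bystander: roll of clear tape, ring 94 mm across, 24 mm high, lying flat; origin centre of its underside.
- spool: Bystander: small gold ribbon spool, 84 mm across, 40 mm high, standing on its flange; origin centre of its underside.
- jar: Bystander: small pale jar with a steel cap, 38 mm across, 34 mm high; origin centre of its underside.
- penstand: Bystander: glass dip pen lying on a clear stand with a round wooden base 116 mm across, 110 mm high in all, the pen about 190 mm long; origin centre of its underside.
- pickpot: Bystander: dark blue pot 84 mm across holding finishing picks, 160 mm high with them; origin centre of its underside.
- caliper: Bystander: steel caliper lying flat, 170 mm long along its x, 8 mm thick; origin at its underside.
- tweezers: Bystander: steel tweezers lying flat, 125 mm long along their x, 6 mm thick; origin at their underside.
There are look-alikes about, which are no part of the job. Leave any black or pink look-alike of the rod4 alone. Leave any purple look-alike of the rake alone.

How it is judged:
By the outcome, as a careful person would: the job done as asked, in the order asked, and still so for the second after the job is handed in, with the robot touching nothing.
It also fails if it takes over 58 s, if anything falls off the work surface, if the arm or the gripper's body presses on something with over 40 N, if the wrist force passes 120 N, or if a joint passes its speed limit or range.

### The arm

A 6-joint arm with a two-finger parallel gripper is mounted at the origin on the work surface. World frame = base frame: x ahead of the robot, y to its left, z up, the work surface at z = 0. Lengths are in m, angles in rad, forces in N, time in s.
With the tool pointing down it reaches from about 0.375 to 0.9 m from the base axis. Payload 3.1 kg.
Tool frame: the origin (TCP) lies on the centre line of the jaws, within the pads' length; the fingertips stand robot.finger_overhang ahead of it and the grasp point (between the pads) lies 2 mm behind it (robot.finger_overhang is the distance from the TCP to the fingertips, in m); z points along the fingers, y is the direction in which the jaws open and shut (so a half turn about z gives the same grasp; the last joint's range is limited). The gripper opens to 87 mm and grips with 3 to 60 N. Pads are 19 mm wide; open, the fingers measure 117 mm over their backs; the gripper's body (75 mm by 190 mm) begins 51 mm behind the grasp point.
Start: joints at [-1.403, 0.527, 1.433, -0, 1.181, -0.178], TCP at [0.212, -0.588, 0.24] pointing down, gripper open.
Joint ranges: [-3.08, 3.08], [-0.75, 2.2], [0.22, 2.44], [-1.43, 4.57], [0, 2.65], [-2.85, 2.85]. Speed limits (rad/s): [2.79, 2.79, 3.14, 3.14, 3.14, 3.14].

### API

Orientations are given as a unit quaternion [x, y, z, w].
In Python, from rig import robot gives the robot as it stands. The module is installed in compiled form; this text tells all that it offers.
- The arm moves only by the tool step_arm, never from a script. Its arguments are lists of equal length, an entry for each row: "slide": the shift along the tool's x, y, z in mm, a list of three; "twist": the turn about the tool's z in degrees. A call has 1 to 20 rows; each row shifts and turns the commanded pose from where the row before left it, along the tool's axes as they then stand; what a row does not reach is not made up. A row lasts 1/12 s, in which the tool goes at most 41.7 mm and 7.16 degrees, less where a joint would pass 70% of its speed; a pose out of reach is approached as far as the arm can. A call is refused whole if a number of a shift passes 41.7 or a number of a turn 7.16, either way. A call with a gripper value outside its range is refused whole. "jaw" is the finger opening in mm, from 0 to 87, set as the call begins (left out, the last holds). The fingers move at their own pace and stop on an object; "force" is the grip in N (left out, the last holds). Time passes only in rows, so rows that do not move let the fingers close. It gives the time, the measured TCP pose, the force and the opening at its end, in the units of the state.
- robot.get_obs(): the state, without advancing time (a new reading comes with each control period).
- robot.camera(name): name is "scene" or "top"; returns a dict with "color" (400x640x3 uint8, blue, green, red), "depth" (400x640 float32, m along the optical axis (not along the pixel's ray), 0 where there is no reading), "camera_matrix" (3x3 intrinsics, pixels), "origin" and "orientation" of the camera in the world. Camera axes: x right, y down, z forward; pixel columns grow to the right and rows downward; lengths in m; the calibration is good to about 2 mm. A picture is of the moment at which its call begins.
- robot.hand_in(): hands the job in, once; it reports no verdict.
The state is a dict: "time": time; "q": joint angles; "joint_velocities": joint speeds; "joint_torque": joint torques, N m; "position": TCP position; "tool_rot": TCP orientation; "ft_force": force on the tool from outside, world axes, zero at the start; "moment": the same for the moment, N m; "grip_width": finger opening in m.
Only numpy, scipy, OpenCV 4.12 (cv2) and the standard library are available. Lean on these libraries where they do the work, as an engineer would, in place of code of your own. Each camera call takes 0.05 s, during which the arm holds its last target.

## Working session

There is one attempt and no reset: what is moved stays moved. The work goes in short steps, Python scripts to look and compute and a tool call to move; the robot and the scene stay as the last step left them, time stands still between calls to the robot, and variables do not carry over. Pictures are saved under pics/ and viewed, and the job is handed in when it is done.

Besides the shell and the picture viewer there is one more tool, called after ">>>" in YAML: its name, and indented under it one key for each argument. step_arm: Moves the arm, as the interface text tells. Its arguments: {"type":"object","properties":{"slide":{"type":"array","items":{"type":"array","items":{"type":"number"}}},"twist":{"type":"array","items":{"type":"number"}},"jaw":{"type":"number"},"force":{"type":"number"}},"required":["slide","twist"]}

```bash
mkdir -p pics
cat > h.py <<'E'
import numpy as np, cv2
from rig import robot
from scipy.spatial.transform import Rotation as R
def cam(n):
    c=robot.camera(n); c['R']=R.from_quat(c['orientation']).as_matrix(); c['o']=np.array(c['origin']); c['K']=np.array(c['camera_matrix']); return c
def onz(c,u,v,z):
    d=c['R']@np.linalg.inv(c['K'])@np.array([u,v,1.]); return c['o']+d*(z-c['o'][2])/d[2]
def proj(c,p):
    q=c['K']@(c['R'].T@(np.array(p)-c['o'])); return q[:2]/q[2]
def cloud(c):
    d=c['depth'];v,u=np.mgrid[:d.shape[0],:d.shape[1]]
    p=np.stack([u*d,v*d,d],-1)@np.linalg.inv(c['K']).T
    return p@c['R'].T+c['o']
E
python3 - <<'E'
from h import *
for n in('top','scene'):
    c=cam(n); cv2.imwrite(f'pics/{n}0.png',c['color']); print(n,c['o'],c['R'].round(3).tolist(),c['K'].tolist())
o=robot.get_obs();print(o, robot.finger_overhang)
E
```

```text
top [ 0.26744251 -0.01127813  1.48952837] [[0.008, -0.987, 0.158], [-1.0, -0.009, -0.003], [0.004, -0.158, -0.987]] [[423.70510885703953, 0.0, 322.75688660429205], [0.0, 423.70510885703953, 196.71730027769954], [0.0, 0.0, 1.0]]
scene [0.90238106 0.66641041 0.89616217] [[-0.864, 0.351, -0.36], [0.503, 0.625, -0.598], [0.015, -0.698, -0.716]] [[384.5483528574335, 0.0, 315.65987472127637], [0.0, 384.5483528574335, 194.90343587513874], [0.0, 0.0, 1.0]]
{'time': 0.1, 'q': array([-1.40351350e+00,  5.28400754e-01,  1.43375017e+00, -1.74924740e-05,
        1.18138971e+00, -1.78520575e-01]), 'joint_velocities': array([-0.00071622, -0.00202754, -0.0010084 , -0.00087869, -0.00072326,
       -0.00099655]), 'joint_torque': array([-1.48962818e-04, -4.40984774e+01, -1.77151716e+01,  6.34365971e-02,
        5.33985836e-02, -4.51404196e-05]), 'position': array([ 0.21175287, -0.58738413,  0.23866016]), 'tool_rot': array([ 9.85088662e-01,  1.72044700e-01, -2.61540215e-06, -9.74016002e-04]), 'ft_force': array([-0.06893726, -0.2931406 , -0.82971466]), 'moment': array([-0.00390967, -0.04791497,  0.0484416 ]), 'grip_width': 0.08695656684509548} 0.017
```

View pics/top0.png

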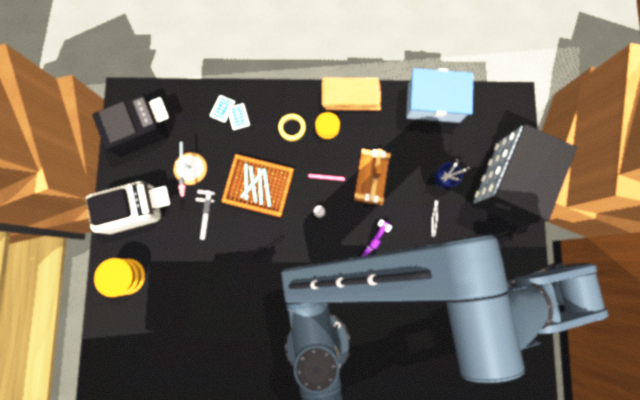

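View pics/scene0.png

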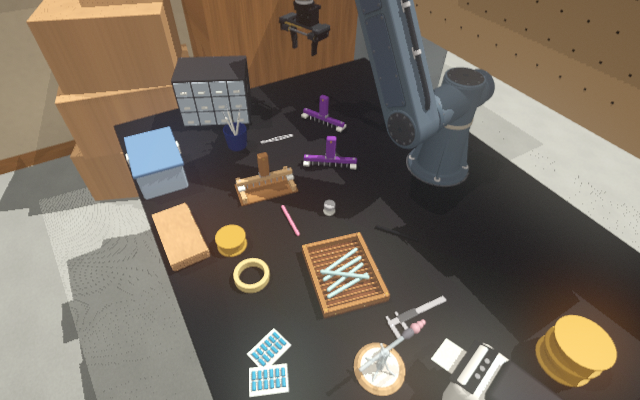

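The wooden rake stands on the rest at top (372,178) / scene (265,180). The purple rakes at scene (330,160) and (323,118) are look-alikes, and so is the pink rod at scene (290,220). The tray with five opal rods is at top (258,185). Next I'll enlarge the crops to confirm this.

Run:
```python
from h import *
t=cv2.imread('pics/top0.png');s=cv2.imread('pics/scene0.png')
cv2.imwrite('pics/c1.png',cv2.resize(t[145:225,215:405],None,fx=4.2,fy=4.2,interpolation=cv2.INTER_CUBIC))
cv2.imwrite('pics/c2.png',cv2.resize(s[140:320,225:400],None,fx=3.3,fy=3.3,interpolation=cv2.INTER_CUBIC))
```

```text
(no output)
```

View pics/c1.png

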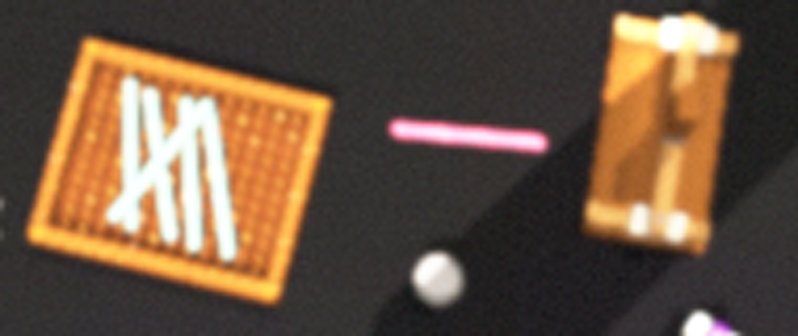

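View pics/c2.png

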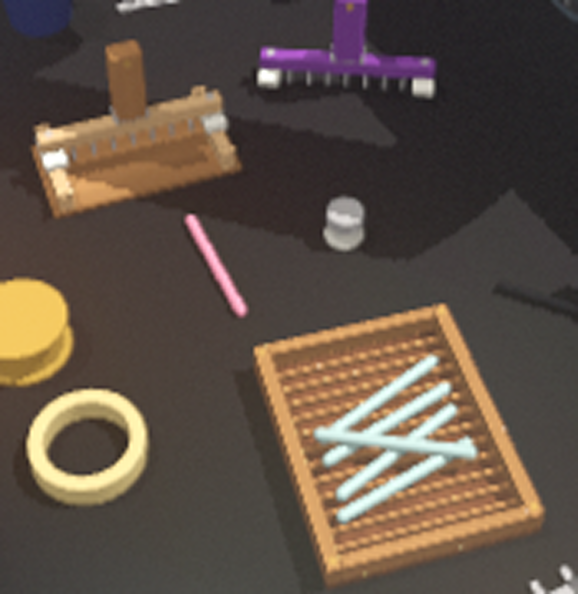

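Confirmed: four rods lie side by side at a skew and a fifth lies across them. The wooden rake is the tan one on the rest; the purple one is a look-alike. Next I'll measure the tray, rest and rake.

```bash
cat > meas.py <<'E'
from h import *
def mask(c,lo,hi):
    return cv2.inRange(cv2.cvtColor(c['color'],cv2.COLOR_BGR2HSV),lo,hi)
if __name__=='__main__':
  for n in('top','scene'):
    c=cam(n); P=cloud(c); m=mask(c,(5,90,60),(22,255,255))
    print(n)
    k,l,st,ce=cv2.connectedComponentsWithStats(m)
    for i in range(1,k):
        if st[i,4]<150: continue
        cnt=max(cv2.findContours((l==i).astype(np.uint8),0,2)[0],key=cv2.contourArea)
        h=cv2.convexHull(cnt)
        q=cv2.approxPolyDP(h,3,True)[:,0]
        p=P[l==i]; print(st[i],ce[i].round(1),q.tolist(),np.nanmedian(p,0).round(3))
        print([onz(c,*x,.03)[:2].round(3).tolist() for x in q])
        # height histogram
        print(np.percentile(p[:,2],[5,25,50,75,95]).round(4))
E
python3 meas.py
```

```text
top
[    0    43   105   191 15326] [ 45.9 146.1] [[0, 44], [72, 75], [104, 99], [89, 232], [0, 223]] [ 0.736  1.14  -0.22 ]
[[1.061, 1.18], [0.943, 0.903], [0.852, 0.778], [0.372, 0.786], [0.4, 1.095]]
[-0.5306 -0.4032 -0.2202 -0.0878  0.0131]
[  542    42    98   358 22445] [602.2 223.5] [[637, 43], [639, 399], [573, 399], [548, 221], [542, 129], [559, 90], [629, 43]] [ 0.496 -1.223 -0.307]
[[1.09, -1.178], [-0.155, -1.049], [-0.157, -0.834], [0.423, -0.796], [0.755, -0.8], [0.903, -0.873], [1.09, -1.149]]
[-0.6306 -0.4296 -0.3068 -0.1972 -0.0777]
[314  78  68  62 733] [345.3 109.1] [[314, 129], [322, 78], [380, 81], [379, 111], [332, 139], [320, 138]] [ 0.833 -0.076  0.004]
[[0.747, 0.018], [0.941, -0.009], [0.931, -0.221], [0.816, -0.216], [0.71, -0.047], [0.713, -0.004]]
[-0.004  -0.0002  0.0044  0.0255  0.0455]
[ 353  148   39   58 1460] [371.4 177.5] [[361, 148], [391, 153], [382, 205], [353, 198]] [ 0.57  -0.185  0.009]
[[0.678, -0.15], [0.661, -0.256], [0.474, -0.222], [0.498, -0.121]]
[-0.0015  0.0051  0.0085  0.0144  0.1262]
[183 151  25  35 198] [197.5 167.5] [[197, 152],
[... 3275 characters left out ...]
[556, 392], [544, 378], [535, 355], [531, 320], [536, 303], [554, 290], [586, 282]] [0.196 0.654 0.004]
[[-0.029, 0.62], [-0.029, 0.659], [-0.001, 0.694], [0.047, 0.721], [0.183, 0.75], [0.236, 0.74], [0.316, 0.696], [0.314, 0.665], [0.289, 0.622], [0.226, 0.562], [0.177, 0.538], [0.105, 0.537], [0.011, 0.564]]
[-0.0021  0.      0.0038  0.0986  0.1012]
[354 343  52  53 670] [377.4 373.8] [[367, 344], [378, 343], [393, 349], [402, 360], [404, 379], [394, 392], [373, 394], [359, 383], [354, 359]] [0.625 0.484 0.008]
[[0.604, 0.413], [0.58, 0.424], [0.559, 0.452], [0.557, 0.481], [0.579, 0.515], [0.614, 0.525], [0.655, 0.506], [0.668, 0.473], [0.649, 0.426]]
[0.0007 0.0062 0.0085 0.0109 0.0133]
```

```bash
cat > m2.py <<'E'
from h import *
def rect(pts):
    (cx,cy),(w,h),a=cv2.minAreaRect(pts[:,:2].astype(np.float32)*1000); return np.round([cx,cy,w,h,a],1)
def fitrect(pts,W,H,g):
    # edge points: fit rim by median of perpendicular position along each side
    from scipy.optimize import minimize
    f=lambda g:(np.cos(g[2]),np.sin(g[2]))
    def cost(g):
        c,s=f(g); d=pts[:,:2]-g[:2]; x=d[:,0]*c+d[:,1]*s; y=-d[:,0]*s+d[:,1]*c
        # rim centreline: |x|=81mm or |y|=101 mm
        ex=np.abs(np.abs(x)-(W/2-.006)); ey=np.abs(np.abs(y)-(H/2-.005))
        return np.minimum(np.minimum(ex,ey),.012).sum()
    r=minimize(cost,g,method='Nelder-Mead',options=dict(xatol=1e-5,fatol=1e-6,maxiter=4000)); return r.x
if __name__=='__main__':
  for n in('top','scene'):
    c=cam(n);P=cloud(c);ok=c['depth']>0
    b=ok&(abs(P[...,0]-.542)<.15)&(abs(P[...,1]-.212)<.16)
    hsv=cv2.cvtColor(c['color'],cv2.COLOR_BGR2HSV)
    w=(hsv[...,0]<25)&(hsv[...,1]>90)
    r=P[b&w&(P[...,2]>.026)&(P[...,2]<.036)]
    print(n,len(r),'tray',rect(r),fitrect(r,.174,.212,[.542,.212,-.24]).round(4), np.median(r[:,2]))
    b=ok&(abs(P[...,0]-.575)<.14)&(abs(P[...,1]+.19)<.14)
    hd=P[b&(P[...,2]>.128)&(P[...,2]<.15)]; print('handle',len(hd),hd.mean(0).round(4) if len(hd) else '',hd.max(0)-hd.min(0),rect(hd))
    hb=P[b&(P[...,2]>.045)&(P[...,2]<.062)]; print('head',len(hb),rect(hb),np.median(hb,0))
    ba=P[b&w&(P[...,2]>.003)&(P[...,2]<.05)]; print('rest',rect(ba))
    wm=b&(hsv[...,1]<70)&(hsv[...,2]>140)&(P[...,2]>.015)
    k,l,st,ce=cv2.connectedComponentsWithStats(wm.astype(np.uint8))
    for i in range(1,k):
        if st[i,4]>5: print('white',st[i,4],ce[i].round(1),P[l==i].mean(0).round(4),onz(c,*ce[i],.036).round(4))
E
python3 m2.py
```

```text
top 565 tray [542.8 215.2 213.3 174.4  76.2] [ 0.5422  0.2148 -0.2423] 0.029723141681514686
handle 66 [ 0.5782 -0.1958  0.1379] [0.03244588 0.0238287  0.01489928] [ 579.1 -196.2   21.6   32.    77.5]
head 179 [ 578.1 -199.3   27.3  183.9   82.2] [ 0.55397385 -0.19310789  0.05327504]
rest [ 583.8 -190.5  111.   207.    82.1]
white 97 [376.4 152.8] [ 0.6587 -0.2032  0.0382] [ 0.6593 -0.2036  0.036 ]
white 28 [367.  196.9] [ 0.501  -0.1692  0.0372] [ 0.5012 -0.1693  0.036 ]
white 24 [375.7 198.4] [ 0.4962 -0.1995  0.0355] [ 0.4961 -0.1994  0.036 ]
scene 1097 tray [539.8 214.4 216.7 174.9  76.4] [ 0.5408  0.2157 -0.2375] 0.02973676691982441
handle 70 [ 0.579  -0.193   0.1362] [0.03001571 0.02653504 0.01370234] [ 578.1 -195.9   23.7   30.8   76.8]
head 273 [ 576.5 -196.9   22.6  184.7   80.5] [ 0.58413319 -0.19387117  0.05310822]
rest [ 577.2 -201.1  133.2  191.5   79.2]
white 39 [289.4 176.7] [ 0.5018 -0.1669  0.0338] [ 0.5028 -0.1648  0.036 ]
white 6 [239.2 180.2] [ 0.6572 -0.2098  0.055 ] [ 0.6516 -0.2296  0.036 ]
white 40 [240.8 188. ] [ 0.6605 -0.1956  0.0339] [ 0.6611 -0.1935  0.036 ]
```

Run:
```python
from h import *
for n in('top','scene'):
    c=cam(n);P=cloud(c);ok=c['depth']>0
    b=ok&(abs(P[...,0]-.575)<.14)&(abs(P[...,1]+.19)<.14)
    hb=P[b&(P[...,2]>.050)&(P[...,2]<.060)]
    d=abs(hb[:,0]-.578)>.03
    q=hb[d]; v=cv2.fitLine(q[:,:2].astype(np.float32),cv2.DIST_HUBER,0,.001,.001).ravel()
    print(n,len(q),v, np.arctan(v[1]/v[0]),'y at .5785',v[3]+(0.5785-v[2])*v[1]/v[0], q[:,0].min(),q[:,0].max())
    # bars / base plate edges: image line fit
    im=c['color']; r=(130,215,340,400) if n=='top' else (140,215,225,305)
    cv2.imwrite(f'pics/r_{n}.png',cv2.resize(im[r[0]:r[1],r[2]:r[3]],None,fx=7,fy=7,interpolation=cv2.INTER_CUBIC))
```

```text
top 126 [ 0.9856085  -0.16904408  0.5783404  -0.19637749] -0.1698597 y at .5785 -0.19640486 0.49094712960800624 0.6690727703495727
scene 150 [ 0.9870141  -0.16063358  0.5957098  -0.19834256] -0.16133255 y at .5785 -0.19554171 0.48596986845836176 0.6679851387434556
```

View pics/r_top.png

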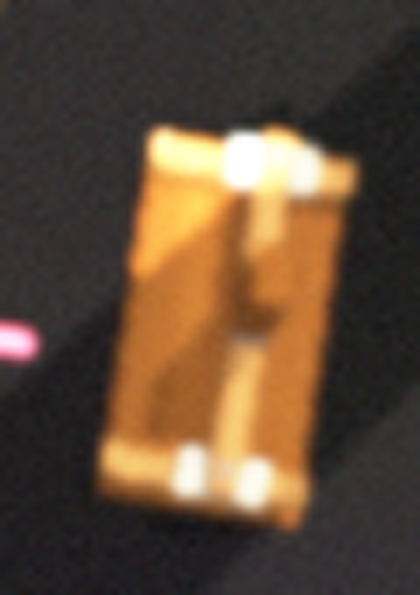

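View pics/r_scene.png

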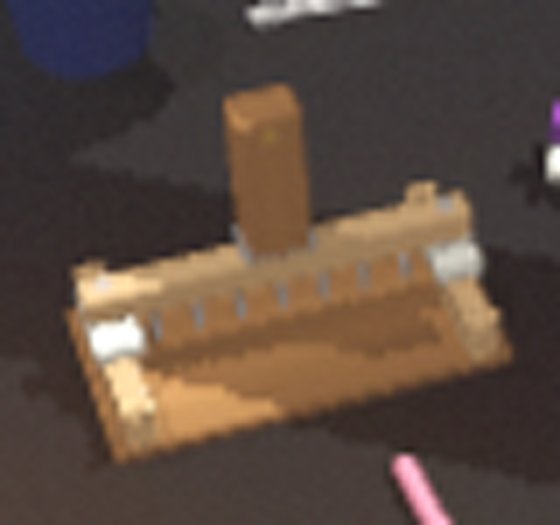

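>>> step_arm:
  slide:
    - [0,0,0]
    - [0,0,0]
    - [0,0,0]
    - [0,0,0]
    - [0,0,0]
    - [0,0,0]
  twist: [6,6,6,6,5.3,0]
  jaw: 60

```text
time: 0.9
position: [0.2119, -0.588, 0.2395]
tool_rot: [0.997, -0.083, 0.0, 0.0]
ft_force: [-0.5, 0.8, -0.4]
grip_width: 0.062
```

```bash
cat > go.py <<'E'
from h import *
import sys
# usage: go.py x y z yaw(rad)  -> needed shift in tool axes mm and twist deg
o=robot.get_obs(); M=R.from_quat(o['tool_rot']).as_matrix()
t=np.array([float(a) for a in sys.argv[1:4]]); yaw=float(sys.argv[4])
cy=np.arctan2(M[1,0],M[0,0])
print('t',round(o['time'],2),'pos',o['position'].round(4),'yaw',round(cy,4),'tilt',M[:,2].round(4),'q',o['q'].round(2),'F',o['ft_force'].round(1),'grip',round(o['grip_width'],4))
print('shift now-axes',(M.T@(t-o['position'])*1000).round(1),'twist',round(np.degrees(cy-yaw),2))
E
python3 go.py 0.5785 -0.196 0.2 -0.166
```

```text
t 0.9 pos [ 0.2119 -0.588   0.2395] yaw -0.167 tilt [ 0. -0. -1.] q [-1.4   0.53  1.43  0.    1.18  0.33] F [-0.5  0.8 -0.4] grip 0.062
shift now-axes [ 296.3 -447.5   39.5] twist -0.06
```

>>> step_arm:
  slide:
    - [8,-12.5,0]
    - [18,-27,0]
    - [18,-27,0]
    - [18,-27,0]
    - [18,-27,0]
    - [18,-27,0]
    - [18,-27,0]
    - [18,-27,0]
    - [18,-27,0]
    - [18,-27,0]
    - [18,-27,0]
    - [18,-27,0]
    - [18,-27,0]
    - [18,-27,0]
    - [18,-27,0]
    - [18,-27,0]
    - [18,-27,0]
    - [0.3,-3,0]
    - [0,0,0]
  twist: [0,0,0,0,0,0,0,0,0,0,0,0,0,0,0,0,0,0,0]

```text
time: 2.48
position: [0.5785, -0.1925, 0.2394]
tool_rot: [0.997, -0.08, -0.0, -0.0]
ft_force: [-1.5, -0.0, -0.7]
grip_width: 0.0601
```

```bash
python3 go.py 0.5785 -0.196 0.112 -0.166
python3 - <<'E'
from h import *
c=cam('scene');cv2.imwrite('pics/s1.png',cv2.resize(c['color'][90:240,180:380],None,fx=4,fy=4,interpolation=cv2.INTER_CUBIC))
E
```

```text
t 2.48 pos [ 0.5785 -0.1925  0.2394] yaw -0.1596 tilt [-5.e-04  6.e-04 -1.e+00] q [-0.5   0.51  1.47  0.    1.16  1.23] F [-1.5 -0.  -0.7] grip 0.0601
shift now-axes [  0.7   3.5 127.4] twist 0.36
```

View pics/s1.png

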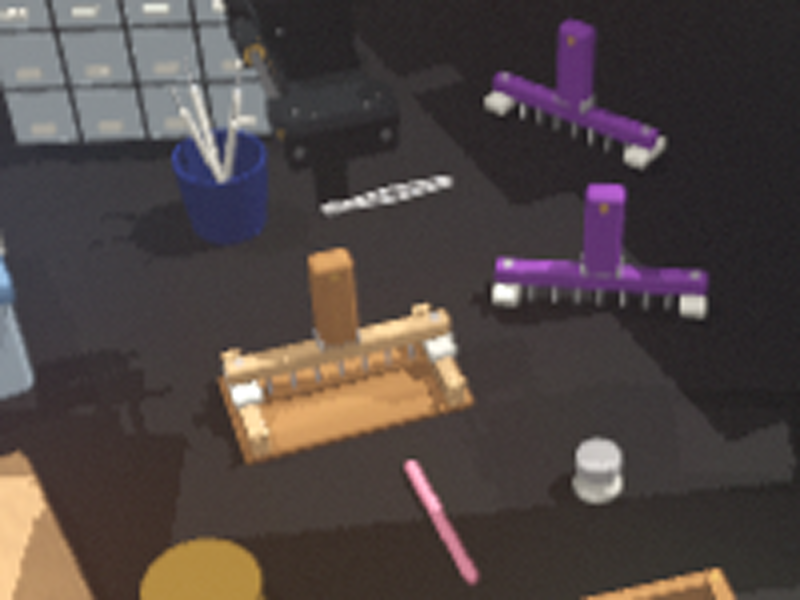

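The open gripper is above the rake handle (crop (333,290)). The bench is undisturbed. I'll let the arm settle and measure again.

>>> step_arm:
  slide:
    - [0,3.5,0]
    - [0,0,0]
  twist: [0.3,0]

```text
time: 2.7
position: [0.5764, -0.2002, 0.2396]
tool_rot: [0.996, -0.086, -0.0, 0.0]
ft_force: [-0.6, -0.4, 1.1]
grip_width: 0.0599
```

```bash
python3 go.py 0.5785 -0.196 0.112 -0.166
```

```text
t 2.7 pos [ 0.5764 -0.2002  0.2396] yaw -0.1721 tilt [-5.e-04 -5.e-04 -1.e+00] q [-0.52  0.51  1.47 -0.    1.16  1.23] F [-0.6 -0.4  1.1] grip 0.0599
shift now-axes [  1.4  -4.6 127.6] twist -0.35
```

>>> step_arm:
  slide:
    - [1.4,-4.5,0]
    - [0,0,20]
    - [0,0,20]
    - [0,0,20]
    - [0,0,20]
    - [0,0,15]
    - [0,0,0]
    - [0,0,0]
  twist: [-0.3,0,0,0,0,0,0,0]

```text
time: 3.37
position: [0.5787, -0.195, 0.1439]
tool_rot: [0.997, -0.083, -0.001, -0.0]
ft_force: [0.3, -0.8, 0.7]
grip_width: 0.0602
```

```bash
python3 go.py 0.5785 -0.196 0.112 -0.166
```

```text
t 3.37 pos [ 0.5787 -0.195   0.1439] yaw -0.1666 tilt [-0.0017  0.0011 -1.    ] q [-0.51  0.63  1.55  0.    0.96  1.23] F [ 0.3 -0.8  0.7] grip 0.0602
shift now-axes [-0.   1.  31.9] twist -0.04
```

>>> step_arm:
  slide:
    - [0,1,12]
    - [0,0,12]
    - [0,0,8]
    - [0,0,0]
    - [0,0,0]
  twist: [0,0,0,0,0]

```text
time: 3.78
position: [0.5788, -0.1954, 0.1119]
tool_rot: [0.997, -0.083, -0.001, -0.0]
ft_force: [-0.3, 0.2, -0.0]
grip_width: 0.0601
```

>>> step_arm:
  slide:
    - [0,0,0]
    - [0,0,0]
    - [0,0,0]
    - [0,0,0]
    - [0,0,0]
    - [0,0,0]
  twist: [0,0,0,0,0,0]
  jaw: 15
  force: 30

```text
time: 4.28
position: [0.5794, -0.1957, 0.1128]
tool_rot: [0.997, -0.083, 0.0, 0.0]
ft_force: [0.1, 0.4, -0.3]
grip_width: 0.0281
```

```bash
python3 go.py 0.5785 -0.196 0.112 -0.166;  python3 - <<'E'
from h import *
c=cam('scene');cv2.imwrite('pics/s2.png',cv2.resize(c['color'][90:240,180:380],None,fx=4,fy=4,interpolation=cv2.INTER_CUBIC))
E
```

```text
t 4.28 pos [ 0.5794 -0.1957  0.1128] yaw -0.1655 tilt [ 4.e-04 -2.e-04 -1.e+00] q [-0.51  0.67  1.57 -0.    0.9   1.23] F [ 0.1  0.4 -0.3] grip 0.0281
shift now-axes [-0.8  0.4  0.8] twist 0.03
```

View pics/s2.png

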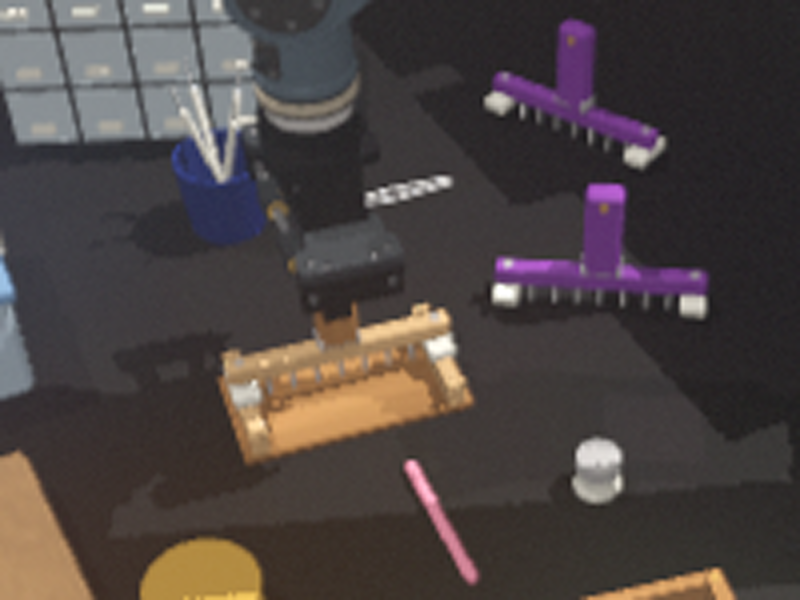

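The fingers are on either side of the handle and still closing, so I'll wait.

>>> step_arm:
  slide:
    - [0,0,0]
    - [0,0,0]
    - [0,0,0]
    - [0,0,0]
    - [0,0,0]
  twist: [0,0,0,0,0]

```text
time: 4.75
position: [0.5792, -0.1957, 0.1125]
tool_rot: [0.997, -0.083, -0.0, -0.0]
ft_force: [0.5, 0.6, 0.5]
grip_width: 0.0219
```

```bash
python3 go.py 0.5785 -0.196 0.112 -0.166
```

```text
t 4.75 pos [ 0.5792 -0.1957  0.1125] yaw -0.1656 tilt [-1.e-04  1.e-04 -1.e+00] q [-0.51  0.67  1.57 -0.    0.9   1.23] F [0.5 0.6 0.5] grip 0.0219
shift now-axes [-0.7  0.4  0.5] twist 0.02
```

>>> step_arm:
  slide:
    - [0,0,-5]
    - [0,0,-10]
    - [0,0,-15]
    - [0,0,-15]
    - [0,0,-15]
    - [0,0,-10]
    - [0,0,0]
    - [0,0,0]
  twist: [0,0,0,0,0,0,0,0]

```text
time: 5.42
position: [0.5796, -0.1958, 0.1834]
tool_rot: [0.997, -0.083, 0.001, 0.0]
ft_force: [-1.3, 0.8, -2.2]
grip_width: 0.0218
```

```bash
python3 go.py 0.5215 0.1334 0.1825 -0.24;  python3 - <<'E'
from h import *
c=cam('scene');cv2.imwrite('pics/s3.png',cv2.resize(c['color'][90:340,180:420],None,fx=2.4,fy=2.4,interpolation=cv2.INTER_CUBIC))
E
```

```text
t 5.42 pos [ 0.5796 -0.1958  0.1834] yaw -0.1655 tilt [ 1.5e-03 -8.0e-04 -1.0e+00] q [-0.51  0.58  1.52 -0.    1.04  1.23] F [-1.3  0.8 -2.2] grip 0.0218
shift now-axes [-111.5 -315.1    0.5] twist 4.27
```

View pics/s3.png

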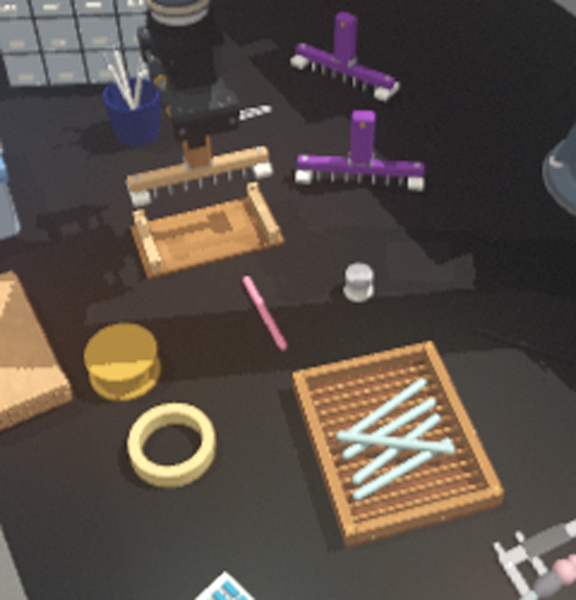

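The rake is lifted clear and level, and the rest is empty. Now I'll carry it to the tray's -y side.

>>> step_arm:
  slide:
    - [-3.5,-10,0]
    - [-7,-20,0]
    - [-9,-25,0]
    - [-9,-25,0]
    - [-9,-25,0]
    - [-9,-25,0]
    - [-9,-25,0]
    - [-9,-25,0]
    - [-9,-25,0]
    - [-9,-25,0]
    - [-9,-25,0]
    - [-9,-25,0]
    - [-7,-20,0]
    - [-4,-15.1,0]
    - [0,0,0]
    - [0,0,0]
    - [0,0,0]
    - [0,0,0]
  twist: [0,0,0,0,0,0,0,0,0,0,0,0,0,0,2.1,2.1,0,0]

```text
time: 6.97
position: [0.5202, 0.134, 0.1818]
tool_rot: [0.993, -0.118, -0.001, 0.0]
ft_force: [-1.0, 0.6, -1.6]
grip_width: 0.022
```

```bash
python3 go.py 0.5215 0.1334 0.1165 -0.24;  python3 - <<'E'
from h import *
for n in('top','scene'):
    c=cam(n);P=cloud(c);ok=c['depth']>0
    b=ok&(abs(P[...,0]-.575)<.14)&(abs(P[...,1]+.19)<.14)
    ba=P[b&(P[...,2]>.012)&(P[...,2]<.05)]
    print(n,'rest bars',cv2.minAreaRect(ba[:,:2].astype(np.float32)*1000), np.median(ba[:,2]))
    if n=='scene': cv2.imwrite('pics/s4.png',cv2.resize(c['color'][130:340,230:430],None,fx=2.8,fy=2.8,interpolation=cv2.INTER_CUBIC))
E
```

```text
t 6.97 pos [0.5202 0.134  0.1818] yaw -0.2375 tilt [-2.1e-03  1.0e-04 -1.0e+00] q [0.04 0.49 1.71 0.   0.94 1.85] F [-1.   0.6 -1.6] grip 0.022
shift now-axes [ 1.5  0.2 65.3] twist 0.14
top rest bars ((603.3788452148438, -165.63778686523438), (174.56857299804688, 226.49893188476562), 73.73981475830078) 0.02215815827781409
scene rest bars ((586.6768798828125, -152.4471435546875), (178.11619567871094, 180.4443359375), 81.9131851196289) 0.02539539581448147
```

View pics/s4.png

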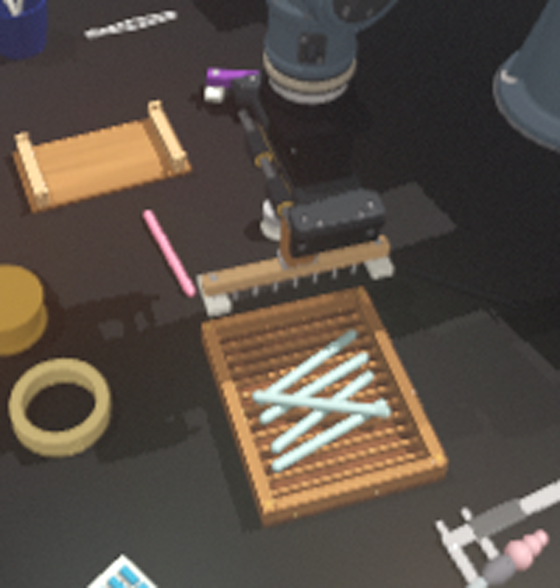

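>>> step_arm:
  slide:
    - [1.5,0,10]
    - [0,0,15]
    - [0,0,15]
    - [0,0,12]
    - [0,0,6]
    - [0,0,2.5]
    - [0,0,0]
    - [0,0,0]
  twist: [0.1,0,0,0,0,0,0,0]

```text
time: 7.73
position: [0.5231, 0.1331, 0.1222]
tool_rot: [0.993, -0.12, 0.0, -0.0]
ft_force: [-0.6, -0.2, -1.3]
grip_width: 0.0218
```

```bash
python3 go.py 0.5215 0.1334 0.1165 -0.24;  python3 - <<'E'
from h import *
c=cam('scene')
cv2.imwrite('pics/s5.png',cv2.resize(c['color'][220:330,280:400],None,fx=5,fy=5,interpolation=cv2.INTER_CUBIC))
E
```

```text
t 7.73 pos [0.5231 0.1331 0.1222] yaw -0.2408 tilt [ 6.e-04  0.e+00 -1.e+00] q [0.04 0.59 1.75 0.   0.8  1.85] F [-0.6 -0.2 -1.3] grip 0.0218
shift now-axes [-1.6  0.1  5.7] twist -0.04
```

View pics/s5.png

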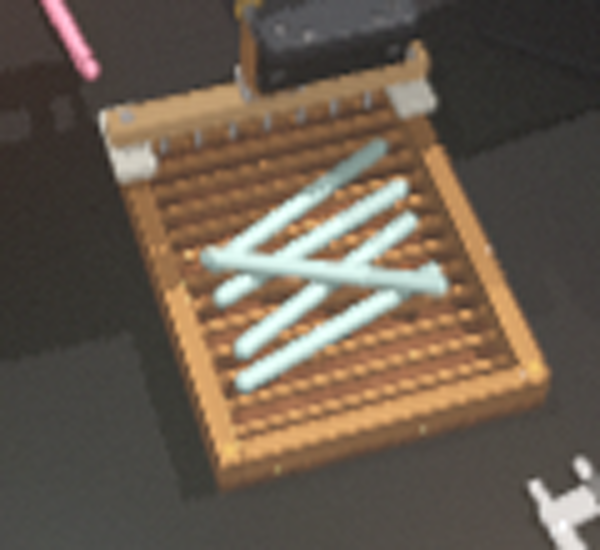

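The runners are directly above both end rims and the tines are behind all the rods. Next I'll lower to contact.

>>> step_arm:
  slide:
    - [-0.8,0,3]
    - [0,0,2]
    - [0,0,0.8]
    - [0,0,0]
    - [0,0,0]
  twist: [0,0,0,0,0]

```text
time: 8.2
position: [0.522, 0.1334, 0.1165]
tool_rot: [0.993, -0.12, 0.0, -0.0]
ft_force: [0.6, -0.5, 0.1]
grip_width: 0.022
```

```bash
python3 go.py 0.5215 0.1334 0.1165 -0.24
```

```text
t 8.2 pos [0.522  0.1334 0.1165] yaw -0.2406 tilt [ 3.e-04  1.e-04 -1.e+00] q [0.04 0.59 1.76 0.   0.79 1.85] F [ 0.6 -0.5  0.1] grip 0.022
shift now-axes [-0.4  0.1 -0. ] twist -0.03
```

>>> step_arm:
  slide:
    - [0,0,0.4]
    - [0,-2,0]
    - [0,-3,0]
    - [0,-3,0]
    - [0,-3,0]
    - [0,-3,0]
    - [0,-3,0]
    - [0,-3,0]
    - [0,-3,0]
    - [0,-3,0]
    - [0,-3,0]
    - [0,0,0]
  twist: [0,0,0,0,0,0,0,0,0,0,0,0]

```text
time: 9.2
position: [0.5294, 0.1614, 0.1165]
tool_rot: [0.993, -0.119, 0.001, 0.0]
ft_force: [-0.6, -2.8, 5.5]
grip_width: 0.0218
```

```bash
cat > look.py <<'E'
from h import *
import sys
o=robot.get_obs();C=np.array([.5415,.2150]);a=-.24
d=o['position'][:2]-C; print('t',round(o['time'],2),'tray xy',(np.array([d[0]*np.cos(a)+d[1]*np.sin(a),-d[0]*np.sin(a)+d[1]*np.cos(a)])*1000).round(1),'z',o['position'][2].round(4),'F',o['ft_force'].round(1))
M=R.from_quat(o['tool_rot']).as_matrix();print('yaw',np.arctan2(M[1,0],M[0,0]).round(4),'tilt',M[:2,2].round(4),'grip',o['grip_width'].round(4))
c=cam('scene'); cv2.imwrite(sys.argv[1],cv2.resize(c['color'][220:330,280:400],None,fx=5,fy=5,interpolation=cv2.INTER_CUBIC))
E
python3 look.py pics/s6.png
```

```text
t 9.2 tray xy [  1. -55.] z 0.1165 F [-0.6 -2.8  5.5]Traceback (most recent call last):
  File "look.py", line 5, in <module>
    M=R.from_quat(o['tool_rot']).as_matrix();print('yaw',np.arctan2(M[1,0],M[0,0]).round(4),'tilt',M[:2,2].round(4),'grip',o['grip_width'].round(4))
                                                                                                                           ^^^^^^^^^^^^^^^^^^^^^
AttributeError: 'float' object has no attribute 'round'
```

```bash
sed -i "s/o\['grip_width'\].round(4)/round(o['grip_width'],4)/" look.py; python3 look.py pics/s6.png
```

```text
t 9.2 tray xy [  1. -55.] z 0.1165 F [-0.6 -2.8  5.5]
yaw -0.2393 tilt [ 0.0012 -0.001 ] grip 0.0218
```

View pics/s6.png

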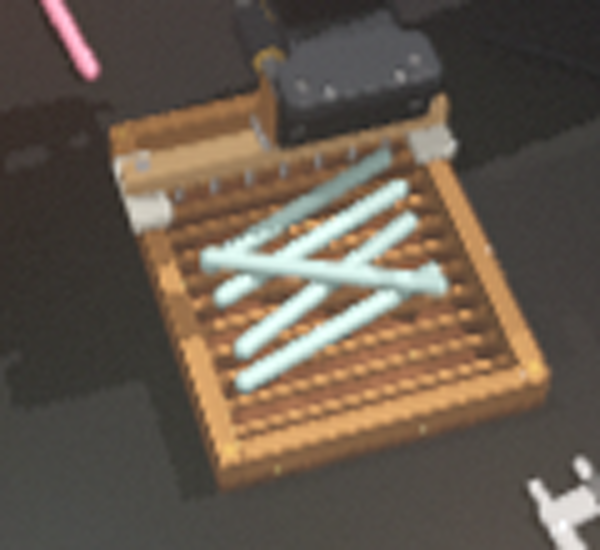

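The tines are about to meet the first rod, at crop (385,160), and no rod has moved yet. I'll ease the pressure and keep combing slowly.

>>> step_arm:
  slide:
    - [0,-2,-0.2]
    - [0,-2,0]
    - [0,-2,0]
    - [0,-2,0]
    - [0,-2,0]
    - [0,-2,0]
    - [0,-2,0]
    - [0,-2,0]
    - [0,-2,0]
    - [0,-2,0]
    - [0,0,0]
  twist: [0,0,0,0,0,0,0,0,0,0,0]

```text
time: 10.17
position: [0.5339, 0.1808, 0.1165]
tool_rot: [0.993, -0.12, 0.0, 0.0]
ft_force: [-0.6, -3.9, 5.9]
grip_width: 0.0218
```

```bash
python3 look.py pics/s7.png
```

```text
t 10.17 tray xy [  0.7 -35. ] z 0.1165 F [-0.6 -3.9  5.9]
yaw -0.2399 tilt [ 0.0006 -0.0008] grip 0.0218
```

View pics/s7.png

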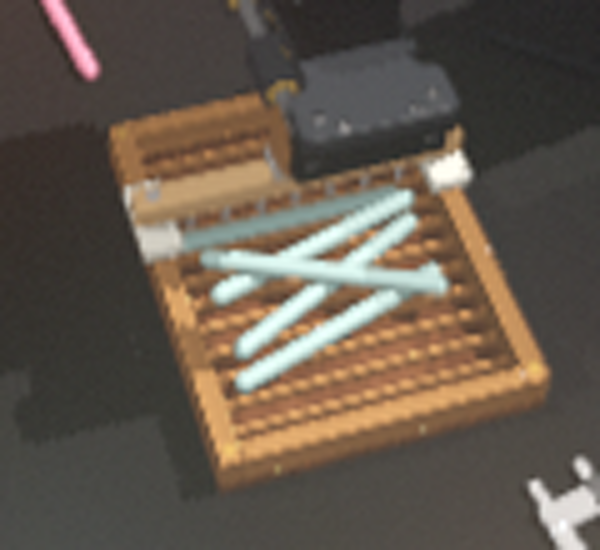

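The first rod is now nearly parallel, at crop (185,238)–(400,195). I'll continue.

>>> step_arm:
  slide:
    - [0,-2,-0.2]
    - [0,-2,0]
    - [0,-2,0]
    - [0,-2,0]
    - [0,-2,0]
    - [0,-2,0]
    - [0,-2,0]
    - [0,-2,0]
    - [0,0,0]
  twist: [0,0,0,0,0,0,0,0,0]

```text
time: 10.97
position: [0.5376, 0.1967, 0.1165]
tool_rot: [0.993, -0.12, 0.0, 0.0]
ft_force: [-1.4, -4.2, 5.7]
grip_width: 0.0217
```

```bash
python3 look.py pics/s8.png
```

```text
t 10.97 tray xy [  0.5 -18.7] z 0.1165 F [-1.4 -4.2  5.7]
yaw -0.2401 tilt [ 0.0003 -0.0003] grip 0.0217
```

View pics/s8.png

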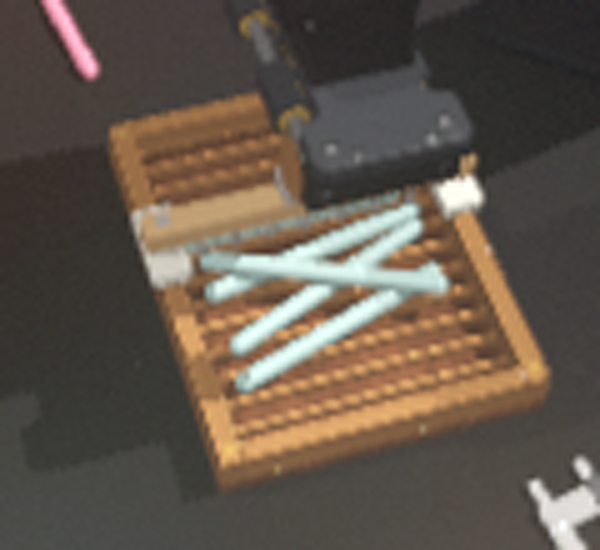

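>>> step_arm:
  slide:
    - [0,-2,-0.1]
    - [0,-2,0]
    - [0,-2,0]
    - [0,-2,0]
    - [0,-2,0]
    - [0,-2,0]
    - [0,-2,0]
    - [0,-2,0]
    - [0,-2,0]
    - [0,0,0]
  twist: [0,0,0,0,0,0,0,0,0,0]

```text
time: 11.85
position: [0.5418, 0.2145, 0.1165]
tool_rot: [0.993, -0.12, 0.0, -0.0]
ft_force: [-1.4, -3.7, 5.9]
grip_width: 0.0222
```

```bash
python3 look.py pics/s9.png
```

```text
t 11.85 tray xy [ 0.4 -0.4] z 0.1165 F [-1.4 -3.7  5.9]
yaw -0.2404 tilt [0.0002 0.0003] grip 0.0222
```

View pics/s9.png

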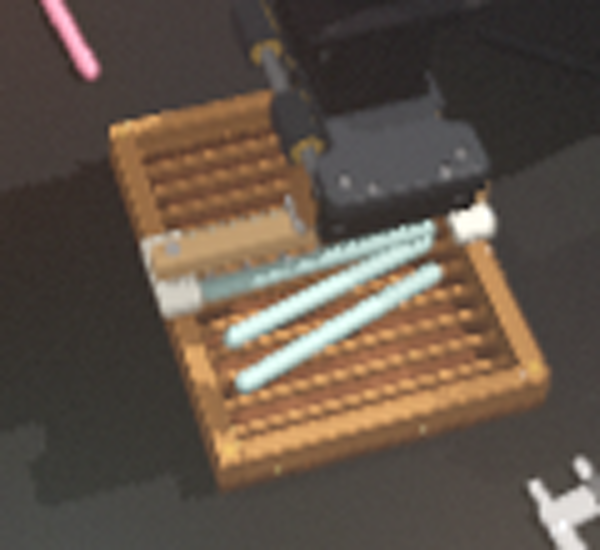

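The crossing rod has been straightened too, and the rods at the tines are nearly parallel. I'll continue.

>>> step_arm:
  slide:
    - [0,-2,-0.1]
    - [0,-2,0]
    - [0,-2,0]
    - [0,-2,0]
    - [0,-2,0]
    - [0,-2,0]
    - [0,-2,0]
    - [0,-2,0]
    - [0,0,0]
  twist: [0,0,0,0,0,0,0,0,0]

```text
time: 12.65
position: [0.5456, 0.2301, 0.1165]
tool_rot: [0.993, -0.12, 0.0, -0.0]
ft_force: [-0.4, -3.0, 4.7]
grip_width: 0.022
```

```bash
python3 look.py pics/s10.png
```

```text
t 12.65 tray xy [ 0.4 15.7] z 0.1165 F [-0.4 -3.   4.7]
yaw -0.2405 tilt [0.0002 0.0006] grip 0.022
```

View pics/s10.png

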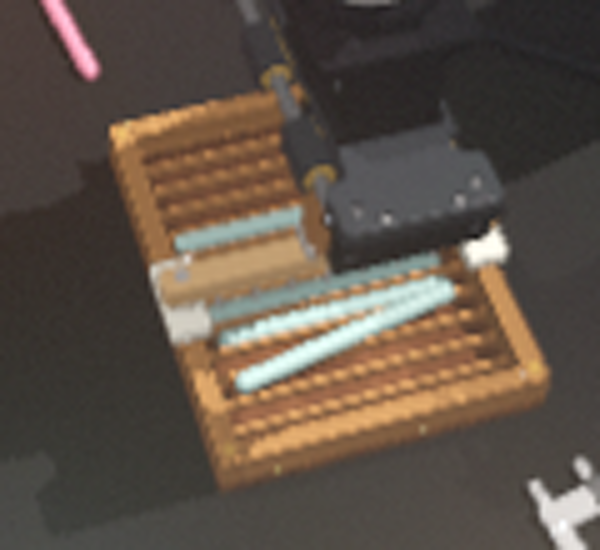

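One rod is down behind the rake at crop (180,243). Three are visible ahead and another should be under the head. I'll continue.

>>> step_arm:
  slide:
    - [0,-2,-0.1]
    - [0,-2,0]
    - [0,-2,0]
    - [0,-2,0]
    - [0,-2,0]
    - [0,-2,0]
    - [0,-2,0]
    - [0,-2,0]
    - [0,0,0]
  twist: [0,0,0,0,0,0,0,0,0]

```text
time: 13.45
position: [0.5494, 0.2456, 0.1165]
tool_rot: [0.993, -0.12, 0.0, -0.0]
ft_force: [-1.0, -1.4, 3.7]
grip_width: 0.0217
```

```bash
python3 look.py pics/s11.png
```

```text
t 13.45 tray xy [ 0.4 31.6] z 0.1165 F [-1.  -1.4  3.7]
yaw -0.2407 tilt [0.0001 0.0007] grip 0.0217
```

View pics/s11.png

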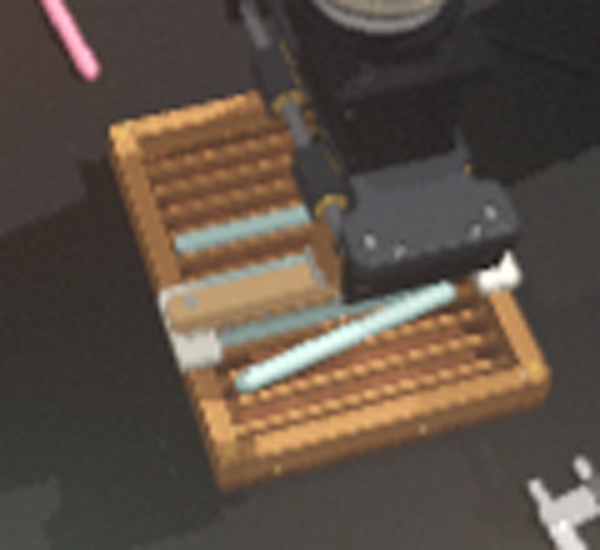

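>>> step_arm:
  slide:
    - [0,-2,0]
    - [0,-2,0]
    - [0,-2,0]
    - [0,-2,0]
    - [0,-2,0]
    - [0,-2,0]
    - [0,-2,0]
    - [0,-2,0]
    - [0,0,0]
  twist: [0,0,0,0,0,0,0,0,0]

```text
time: 14.25
position: [0.5533, 0.2613, 0.1165]
tool_rot: [0.993, -0.12, 0.0, -0.0]
ft_force: [-0.6, -2.1, 4.1]
grip_width: 0.0215
```

```bash
python3 look.py pics/s12.png
```

```text
t 14.25 tray xy [ 0.4 47.7] z 0.1165 F [-0.6 -2.1  4.1]
yaw -0.2406 tilt [0.0003 0.0008] grip 0.0215
```

View pics/s12.png

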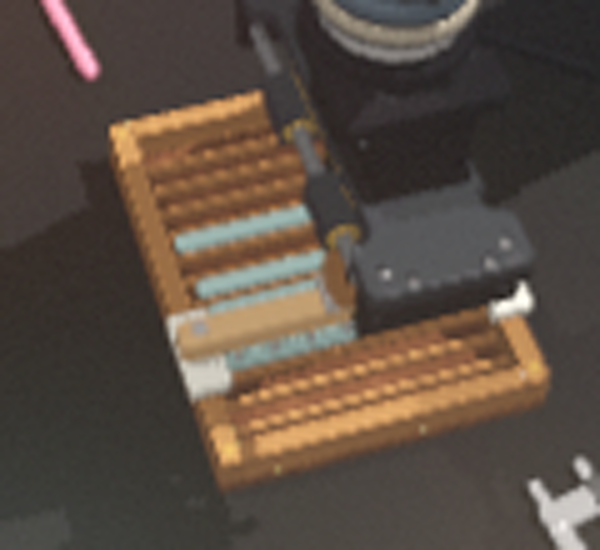

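Rods at crop (178,243), (200,290) and (215,305) are behind the rake, and the last ones are at the tines. I'll continue.

>>> step_arm:
  slide:
    - [0,-2,0]
    - [0,-2,0]
    - [0,-2,0]
    - [0,-2,0]
    - [0,-2,0]
    - [0,-2,0]
    - [0,-2,0]
    - [0,-2,0]
    - [0,-2,0]
    - [0,-2,0]
    - [0,0,0]
  twist: [0,0,0,0,0,0,0,0,0,0,0]

```text
time: 15.22
position: [0.5581, 0.2807, 0.1165]
tool_rot: [0.993, -0.12, 0.0, -0.0]
ft_force: [-0.4, -1.9, 3.1]
grip_width: 0.0217
```

```bash
python3 look.py pics/s13.png
```

```text
t 15.22 tray xy [ 0.5 67.8] z 0.1165 F [-0.4 -1.9  3.1]
yaw -0.2406 tilt [0.0004 0.0009] grip 0.0217
```

View pics/s13.png

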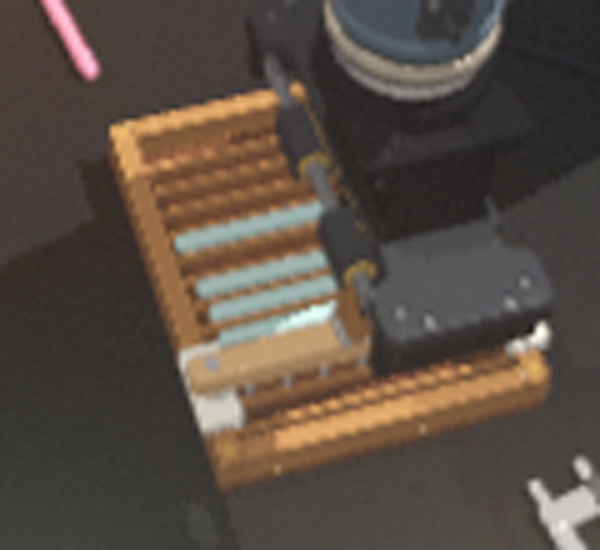

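Nothing is left ahead of the tines. I'll lift straight up, carry the rake back over the -y side and check.

>>> step_arm:
  slide:
    - [0,0,-5]
    - [0,0,-12]
    - [0,0,-15]
    - [0,0,-15]
    - [0,0,-13]
    - [0,10,0]
    - [0,25,0]
    - [0,35,0]
    - [0,35,0]
    - [0,35,0]
    - [0,35,0]
    - [0,35,0]
    - [0,35,0]
    - [0,25,0]
    - [0,12,0]
    - [0,0,0]
  twist: [0,0,0,0,0,0,0,0,0,0,0,0,0,0,0,0]

```text
time: 16.6
position: [0.4897, 0.0034, 0.1764]
tool_rot: [0.993, -0.122, -0.0, 0.0]
ft_force: [0.6, 0.6, -2.3]
grip_width: 0.0218
```

```bash
python3 look.py pics/s14.png
python3 - <<'E'
from h import *
c=cam('top');cv2.imwrite('pics/t14.png',cv2.resize(c['color'][145:225,215:305],None,fx=6.5,fy=6.5,interpolation=cv2.INTER_CUBIC))
E
```

```text
t 16.6 tray xy [  -0.  -217.9] z 0.1764 F [ 0.6  0.6 -2.3]
yaw -0.2449 tilt [-0.0007 -0.0003] grip 0.0218
```

View pics/s14.png

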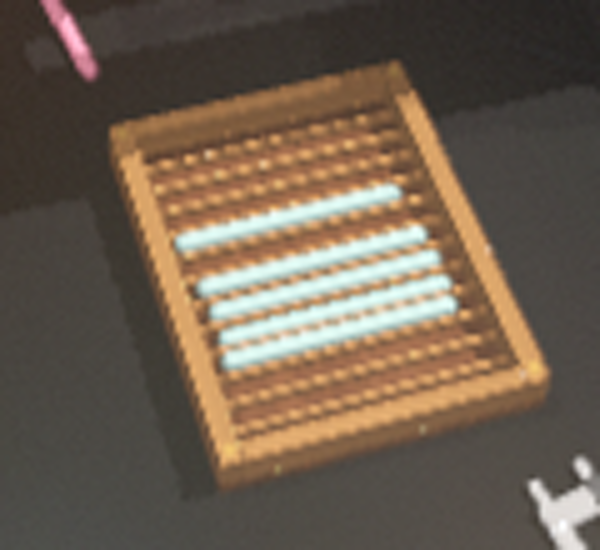

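View pics/t14.png

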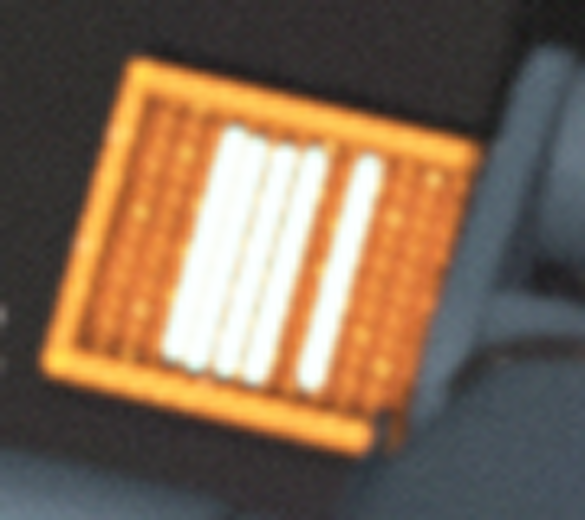

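All five lie parallel, but the last two on the +y side look close together. I'll measure each rod's tray y and height.

```bash
cat > rods.py <<'E'
from h import *
a=-.24;C=np.array([.5415,.215,0])
for n in('scene','top'):
    c=cam(n);P=cloud(c);h=cv2.cvtColor(c['color'],cv2.COLOR_BGR2HSV)
    q=P-C; X=q[...,0]*np.cos(a)+q[...,1]*np.sin(a);Y=-q[...,0]*np.sin(a)+q[...,1]*np.cos(a);Z=q[...,2]
    m=(abs(X)<.06)&(abs(Y)<.096)&(h[...,1]<90)&(h[...,2]>150)&(c['depth']>0)
    for lo in range(-96,96,3):
        s=m&(Y*1000>=lo)&(Y*1000<lo+3)
        if s.sum()>5: print(n,lo,s.sum(),'z med/p90',np.percentile(Z[s]*1000,[50,90]).round(1), 'z at x<0,x>0', np.median(Z[s&(X<0)]*1000).round(1),np.median(Z[s&(X>0)]*1000).round(1))
E
python3 rods.py
```

```text
scene -39 8 z med/p90 [14.4 16.2] z at x<0,x>0 14.4 13.7
scene -36 24 z med/p90 [16.9 19. ] z at x<0,x>0 17.2 16.5
scene -33 51 z med/p90 [17.  19.6] z at x<0,x>0 16.8 17.3
scene -30 67 z med/p90 [15.4 19.3] z at x<0,x>0 14.6 15.5
scene -27 20 z med/p90 [16.7 19.4] z at x<0,x>0 17.6 15.4
scene -24 16 z med/p90 [16.6 18.7] z at x<0,x>0 16.6 16.6
scene -9 11 z med/p90 [14.5 15.1] z at x<0,x>0 14.0 14.7
scene -6 24 z med/p90 [17.  18.4] z at x<0,x>0 16.8 17.3
scene -3 57 z med/p90 [17.5 19.7] z at x<0,x>0 17.1 17.9
scene 0 75 z med/p90 [15.2 18.7] z at x<0,x>0 16.0 15.0
scene 3 20 z med/p90 [14.9 16.5] z at x<0,x>0 14.8 14.9
scene 6 14 z med/p90 [16.  18.3] z at x<0,x>0 16.0 15.8
scene 9 23 z med/p90 [16.7 17.9] z at x<0,x>0 16.8 16.6
scene 12 43 z med/p90 [17.8 19.3] z at x<0,x>0 17.5 17.9
scene 15 64 z med/p90 [16.9 19.4] z at x<0,x>0 16.7 17.4
scene 18 40 z med/p90 [15.5 18.3] z at x<0,x>0 15.8 15.1
scene 21 26 z med/p90 [16.2 18.1] z at x<0,x>0 16.2 16.2
scene 24 7 z med/p90 [15.7 16.3] z at x<0,x>0 13.7 15.9
scene 27 37 z med/p90 [17.1 18.7] z at x<0,x>0 17.0 17.6
scene 30 53 z med
[... 1222 characters left out ...]
ed/p90 [17.8 21.6] z at x<0,x>0 20.0 17.2
top 18 22 z med/p90 [15.2 19.9] z at x<0,x>0 15.2 13.8
top 21 30 z med/p90 [14.7 19. ] z at x<0,x>0 15.5 14.5
top 24 21 z med/p90 [12.7 18.3] z at x<0,x>0 13.8 10.9
top 27 39 z med/p90 [14.9 21.1] z at x<0,x>0 14.6 15.7
top 30 27 z med/p90 [16.2 20.9] z at x<0,x>0 15.6 17.4
top 33 26 z med/p90 [15.4 20.7] z at x<0,x>0 16.3 14.9
top 36 28 z med/p90 [16.1 19.1] z at x<0,x>0 15.8 16.2
top 39 31 z med/p90 [15.7 19.3] z at x<0,x>0 14.5 16.6
top 42 29 z med/p90 [15.9 21.3] z at x<0,x>0 16.2 15.6
top 45 27 z med/p90 [17.7 21.2] z at x<0,x>0 17.8 17.4
top 48 16 z med/p90 [11.9 15.2] z at x<0,x>0 13.2 11.7
top 51 11 z med/p90 [11.4 14.7] z at x<0,x>0 12.6 7.8
```

All five rods have tops at about 18 mm, which is down. They sit at tray y ≈ -30, 0, 15, 30 and 45, each in its own groove. Now I'll return the rake to the pose it was gripped in.

>>> step_arm:
  slide:
    - [0,0,0]
    - [0,0,0]
    - [0,0,0]
  twist: [-2.2,-2.1,0]

```text
time: 17.05
position: [0.4908, 0.0073, 0.1765]
tool_rot: [0.997, -0.081, 0.0, -0.0]
ft_force: [-0.1, 0.3, -2.2]
grip_width: 0.0219
```

```bash
python3 go.py 0.5792 -0.1957 0.1825 -0.1656
```

```text
t 17.05 pos [0.4908 0.0073 0.1765] yaw -0.163 tilt [ 1.e-04  2.e-04 -1.e+00] q [-0.21  0.44  1.83  0.    0.87  1.52] F [-0.1  0.3 -2.2] grip 0.0219
shift now-axes [120.2 185.9  -6.1] twist 0.15
```

>>> step_arm:
  slide:
    - [5,8,-2]
    - [10,16,-2]
    - [14,22,-2]
    - [14,22,0]
    - [14,22,0]
    - [14,22,0]
    - [14,22,0]
    - [14,22,0]
    - [12,18,0]
    - [7,8,0]
    - [2.2,3.9,0]
    - [0,0,0]
    - [0,0,0]
    - [0,0,0]
  twist: [0,0,0,0,0,0,0,0,0,0,0,0.1,0,0]

```text
time: 18.22
position: [0.5778, -0.1954, 0.1823]
tool_rot: [0.997, -0.083, -0.001, -0.001]
ft_force: [-0.2, -0.8, -1.6]
grip_width: 0.0217
```

```bash
python3 go.py 0.5792 -0.1957 0.1125 -0.1656
```

```text
t 18.22 pos [ 0.5778 -0.1954  0.1823] yaw -0.1662 tilt [-0.0016  0.0013 -1.    ] q [-0.51  0.58  1.53  0.    1.04  1.23] F [-0.2 -0.8 -1.6] grip 0.0217
shift now-axes [ 1.6  0.1 69.8] twist -0.04
```

>>> step_arm:
  slide:
    - [1,0,10]
    - [0,0,15]
    - [0,0,15]
    - [0,0,12]
    - [0,0,8]
    - [0,0,4]
    - [0,0,0]
    - [0,0,0]
  twist: [0,0,0,0,0,0,0,0]

```text
time: 18.88
position: [0.5798, -0.1972, 0.1186]
tool_rot: [0.997, -0.083, 0.0, 0.0]
ft_force: [-0.2, -0.4, -1.1]
grip_width: 0.0216
```

```bash
python3 go.py 0.5792 -0.1957 0.1125 -0.1656;  python3 - <<'E'
from h import *
c=cam('scene');cv2.imwrite('pics/s20.png',cv2.resize(c['color'][140:215,225:305],None,fx=7,fy=7,interpolation=cv2.INTER_CUBIC))
E
```

```text
t 18.88 pos [ 0.5798 -0.1972  0.1186] yaw -0.1672 tilt [ 3.e-04 -1.e-04 -1.e+00] q [-0.51  0.66  1.57  0.    0.91  1.23] F [-0.2 -0.4 -1.1] grip 0.0216
shift now-axes [-0.9 -1.4  6.1] twist -0.09
```

View pics/s20.png

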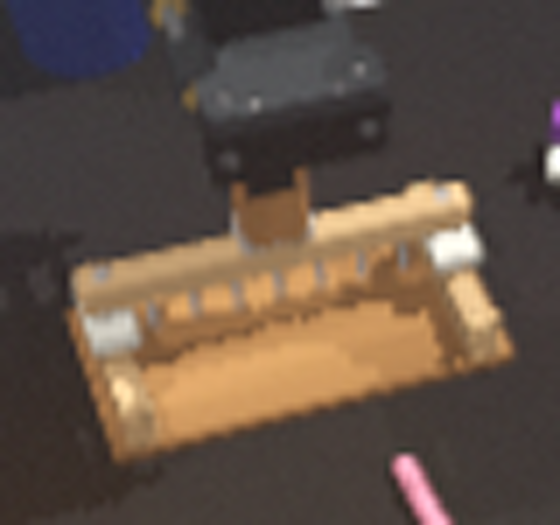

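The runners are directly over the bars and clear of the lips. I'll lower to contact.

>>> step_arm:
  slide:
    - [-0.5,-1.4,3]
    - [0,0,2]
    - [0,0,1]
    - [0,0,0.3]
    - [0,0,0]
    - [0,0,0]
  twist: [0,0,0,0,0,0]

```text
time: 19.43
position: [0.5793, -0.1958, 0.1125]
tool_rot: [0.997, -0.084, 0.0, 0.0]
ft_force: [-0.9, 0.8, -0.1]
grip_width: 0.0219
```

```bash
python3 go.py 0.5792 -0.1957 0.1125 -0.1656
```

```text
t 19.43 pos [ 0.5793 -0.1958  0.1125] yaw -0.1673 tilt [ 1.e-04 -0.e+00 -1.e+00] q [-0.51  0.67  1.57  0.    0.9   1.23] F [-0.9  0.8 -0.1] grip 0.0219
shift now-axes [-0.2 -0.  -0. ] twist -0.1
```

Contact: z matches the original grasp height and the rake's weight is off the wrist. I'll release it and withdraw.

>>> step_arm:
  slide:
    - [0,0,0.2]
    - [0,0,0]
    - [0,0,0]
    - [0,0,0]
    - [0,0,0]
    - [0,0,0]
    - [0,0,0]
    - [0,0,0]
  twist: [0,0,0,0,0,0,0,0]
  jaw: 60

```text
time: 20.1
position: [0.5793, -0.1958, 0.112]
tool_rot: [0.996, -0.084, -0.0, -0.0]
ft_force: [-0.1, -0.3, -0.4]
grip_width: 0.0586
```

>>> step_arm:
  slide:
    - [0,0,-4]
    - [0,0,-8]
    - [0,0,-12]
    - [0,0,-20]
    - [0,0,-25]
    - [0,0,-25]
    - [0,0,-25]
    - [0,0,-15]
    - [0,20,0]
    - [0,30,0]
    - [0,30,0]
    - [0,20,0]
    - [0,0,0]
    - [0,0,0]
  twist: [0,0,0,0,0,0,0,0,0,0,0,0,0,0]

```text
time: 21.27
position: [0.5625, -0.2954, 0.2472]
tool_rot: [0.996, -0.085, 0.001, 0.0]
ft_force: [0.9, -0.4, -0.6]
grip_width: 0.0602
```

```bash
python3 go.py 0.5792 -0.1957 0.25 -0.1656;  python3 rods.py | grep scene
python3 - <<'E'
from h import *
c=cam('scene');cv2.imwrite('pics/s21.png',cv2.resize(c['color'][80:400,150:470],None,fx=1.8,fy=1.8,interpolation=cv2.INTER_CUBIC))
P=cloud(c)
b=(abs(P[...,0]-.575)<.14)&(abs(P[...,1]+.19)<.1)
hd=P[b&(P[...,2]>.128)&(P[...,2]<.15)]; print('handle',len(hd),hd.mean(0).round(4))
E
```

```text
t 21.27 pos [ 0.5625 -0.2954  0.2472] yaw -0.1696 tilt [ 1.3e-03 -4.0e-04 -1.0e+00] q [-0.66  0.53  1.4   0.    1.21  1.08] F [ 0.9 -0.4 -0.6] grip 0.0602
shift now-axes [  -0.4 -101.1   -2.8] twist -0.23
scene -39 7 z med/p90 [14.2 15. ] z at x<0,x>0 13.6 14.3
scene -36 25 z med/p90 [17.1 17.8] z at x<0,x>0 17.1 16.4
scene -33 42 z med/p90 [17.9 20.3] z at x<0,x>0 17.7 18.2
scene -30 78 z med/p90 [15.6 19.6] z at x<0,x>0 15.7 15.3
scene -27 18 z med/p90 [14.9 17.7] z at x<0,x>0 14.6 16.0
scene -24 15 z med/p90 [16.5 17.9] z at x<0,x>0 16.5 17.3
scene -9 8 z med/p90 [14.9 16.1] z at x<0,x>0 14.9 14.8
scene -6 28 z med/p90 [17.2 18.6] z at x<0,x>0 17.0 17.3
scene -3 47 z med/p90 [18.1 19.8] z at x<0,x>0 18.1 18.3
scene 0 81 z med/p90 [15.3 19.2] z at x<0,x>0 15.3 15.6
scene 3 23 z med/p90 [15.3 18.2] z at x<0,x>0 15.7 15.2
scene 6 13 z med/p90 [16.3 17.9] z at x<0,x>0 16.7 15.9
scene 9 22 z med/p90 [16.8 17.9] z at x<0,x>0 16.1 16.9
scene 12 48 z med/p90 [17.4 18.9] z at x<0,x>0 17.4 17.4
scene 15 57 z med/p90 [16.2 18.8] z at x<0,x>0 16.6 16.2
scene 18 46 z med/p90 [15.1 17.9] z at x<0,x>0 14.9 15.2
scene 21 24 z med/p90 [15.6 17.9] z at x<0,x>0 15.5 15.7
scene 24 8 z med/p90 [15.7 16.7] z at x<0,x>0 15.5 15.9
scene 27 33 z med/p90 [17.2 19.1] z at x<0,x>0 17.4 17.0
scene 30 57 z med/p90 [17.3 19.4] z at x<0,x>0 17.4 17.0
scene 33 58 z med/p90 [16.4 18.4] z at x<0,x>0 15.8 16.6
scene 36 40 z med/p90 [15.8 17.9] z at x<0,x>0 16.0 15.8
scene 39 32 z med/p90 [17.3 18.6] z at x<0,x>0 17.8 16.8
scene 42 53 z med/p90 [17.6 19.5] z at x<0,x>0 17.9 17.5
scene 45 80 z med/p90 [15.7 18.7] z at x<0,x>0 15.6 15.8
scene 48 26 z med/p90 [15.5 17.4] z at x<0,x>0 16.2 14.6
scene 51 10 z med/p90 [16.5 18.7] z at x<0,x>0 16.1 16.9
handle 67 [ 0.579  -0.1923  0.1366]
```

View pics/s21.png

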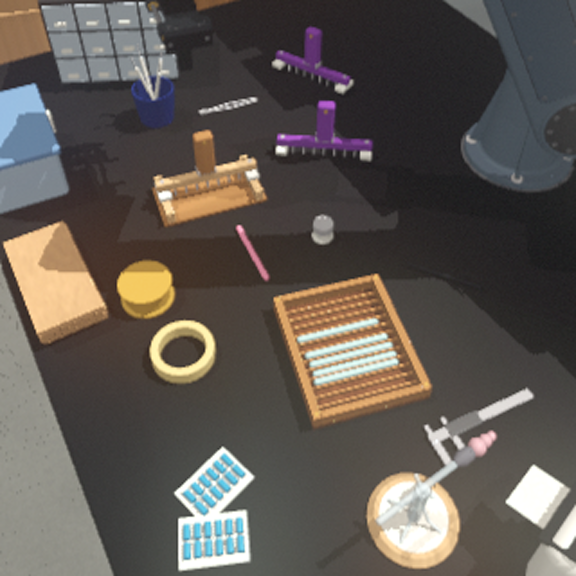

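The rake stands on its rest at (204,170). The five rods lie parallel in separate grooves around (350,350), and the other things have not moved. I'll hand in.

```bash
python3 -c "
from rig import robot
print(robot.hand_in())"
```

```text
the job is handed in; nothing more can be done
None
```

All five blanks are down in the tray's grooves, one to a groove, and the rake is back on its rest. I handed the job in at about 21.5 s of the 58 s allowed.

- **Combing:** I gripped the wooden rake by its handle and set its runners on the tray's end rims behind the blanks. One slow pass across the grooves was enough, with about 3–6 N on the wrist sensor (about 2 N more on the rims). The gripper never touched the glass.
- **Blanks:** The last depth check puts their tops about 18 mm above the tray's underside, as expected for blanks that are down. They sit in the grooves at tray y ≈ -30, 0, 15, 30 and 45 mm.
- **Rake:** It was lowered to the pose it was gripped in. The last check found its handle top within 1 mm of where the same camera saw it at the start.
- **Other things:** In the final picture the other things on the bench, the purple rakes and the pink rod look unmoved; I judged this by eye.

**Checks that failed or disagreed:** One attempt to measure the empty rest gave unusable outlines, so I relied on the recorded grip pose instead. Early estimates of the rake's turn ranged from -0.12 to -0.22 rad. A line fitted along the head gave -0.166, and the grip and placing agreed with that.

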